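# Start the loose cap of the wax jar without crossing its thread

## Task

The red cap of one white jar only rests on top of its thread. Without lifting it off, turn it backward (anticlockwise seen from above) until its yellow-tipped end points along the yellow line and the cap drops into the thread, then turn it forward (clockwise) until it points along the red line or a little farther to the stop, so that the jar is closed, and let go. Do not force the cap forward against the stop before it has dropped, and leave the moulding and the brush where they lie.

Things in the scene. Friction and masses are not known exactly. Their poses are not given: they have to be found in the camera images.
- jar: White plastic jar, 90 mm across, in a wooden block 110 x 110 x 40 mm; fixed, cannot turn. Origin on its axis at bench level, z up; shoulder at 95 mm, neck rim at 113 mm. Its +x carries a yellow line (on shoulder, side and block); a red line lies 65 degrees clockwise of it. A neighbour 0.2 m or more away is the same jar, closed, with a green cap: not the one.
- cap: Red screw cap, 90 g, loose, resting on the thread: disc 75 mm across, 18 mm high, with an upright grip bar on top, 60 mm long along x, 14 mm wide along y, 18 to 48 mm above the origin. Origin: centre of the underside, z up, 109 mm above the bench at the start. The bar's +x end is tipped yellow, at the start 34 to 57 degrees clockwise of the yellow line. 1.5 mm sideways play on the neck.
- cap_grip (a point): Point on the cap's axis, 38 mm above its origin, mid-bar: where to grip. The cap falls 9.5 mm only within about 10 degrees of the yellow line. Held in the fingers it does not fall by itself: lower it with them, or let it drop between loose fingers.
- neck (a point): Centre of the jar's neck rim. Dropped, the cap (origin now at 99.5 mm) can turn back only 10 degrees past the yellow line, and turns forward with little friction to a stop 79 degrees clockwise of it. Turned forward undropped, it jams there.
- moulding: Bystander: curved wooden moulding piece with gilt outer edge, about 95 x 60 x 35 mm, loose, lying at the left (+y). Origin at its underside, middle of its arc.
- brush: Bystander: flat brush with round wooden handle, about 195 mm long along x, 34 mm wide, 18 mm thick, loose, lying at the right (-y). Origin at its underside, 70 mm from the handle's end.
There are look-alikes about, which are no part of the job. There is more than one size of the cap; the job needs the larger. Leave any orange look-alike of the jar alone.

How it is judged:
By the outcome, as a careful person would: the job done as asked, in the order asked, and still so for the second after the job is handed in, with the robot touching nothing.
It also fails if it takes over 35 s, if anything falls off the work surface, if the arm or the gripper's body presses on something with over 40 N, if the wrist force passes 120 N, or if a joint passes its speed limit or range.

## Robot

A 7-joint arm with a two-finger parallel gripper is mounted at the origin on the work surface. World frame = base frame: x ahead of the robot, y to its left, z up, the work surface at z = 0. Lengths are in mm, angles in rad, forces in N, time in s.
With the tool pointing down it reaches from about 400 to 850 mm from the base axis. Payload 4.5 kg.
Tool frame: the origin (TCP) lies where the fingers leave the gripper's body, on its centre line; the fingertips stand 73 mm ahead of it and the grasp point (between the pads) lies 54 mm ahead of it (bot.tip_reach is the distance from the TCP to the fingertips, in mm); z points along the fingers, y is the line along which they close (so a half turn about z gives the same grasp; the last joint's range is limited). The gripper opens to 85 mm and grips with 20 to 120 N. Pads are 22 mm wide; open, the fingers measure 114 mm over their backs; the gripper's body (76 mm by 85 mm) begins 54 mm behind the grasp point. The pads swing forward as they close: fully open they stand 13 mm farther back than shut.
Start: joints at [0.034, 0.689, -0.195, 1.565, 0.157, 0.902, -0.215], TCP at [625.018, 0.025, 303.917] pointing down, gripper open.
Joint ranges: [-3.01, 3.01], [-0.46, 2.08], [-1.47, 1.51], [0.13, 2.56], [-1, 4.14], [0.04, 2.09], [-2.66, 2.66]. Speed limits (rad/s): [2.57, 2.57, 3.14, 3.14, 3.14, 3.14, 3.14].

## Interface

Orientations are given as a unit quaternion [x, y, z, w].
In Python, from cell import bot gives the robot as it stands. Calls block until the motion is done:
- bot.move_ptp(position, orientation): joint-space move of the TCP to a pose.
- bot.line_to(position, rate=150, orientation=None): straight line of the TCP; orientation=None keeps the orientation; rate is the mean speed in mm/s.
- bot.movej(angles): joint-space move.
- bot.set_gripper(opening): opening from 0.0 (shut) to 1.0 (fully open); the grip force is fixed at half the most; returns when the fingers have stopped.
- bot.hold(seconds).
- bot.inverse_kinematics(position, orientation): joint angles nearest the present ones, or None.
- bot.read_state(): the state.
- bot.snapshot(name): name is "scene" or "side" or "wrist"; returns a dict with "color" (384x512x3 uint8, red, green, blue), "depth" (384x512 float32, mm along the optical axis (not along the pixel's ray), 0 where there is no reading), "K" (3x3 intrinsics, pixels), "pose" (4x4, takes a point from camera to world coordinates). Camera axes: x right, y down, z forward; pixel columns grow to the right and rows downward; lengths in mm; the calibration is good to about 2 mm. A picture is of the moment at which its call begins.
A pose or a line that the arm cannot do raises bot.Unreachable and nothing moves.
- bot.finish_job(): hands the job in; it is judged then, once.
The state is a dict: "t": time; "joint_positions": joint angles; "qd": joint speeds; "joint_efforts": joint torques, N m; "eef_pos": TCP position; "eef_rot": TCP orientation; "contact_force": force on the tool from outside, world axes, zero at the start; "moment": the same for the moment, N m; "opening": opening from 0.0 (shut) to 1.0 (fully open); "grasp_force": force on a finger pad.
Only numpy, scipy, OpenCV 4.12 (cv2) and the standard library are available. Lean on these libraries where they do the work, as an engineer would, in place of code of your own. Each camera call takes 0.05 s, during which the arm holds its last target. There are 200 camera calls.

## Working session

There is one attempt and no reset: what is moved stays moved. The work goes in short steps, each a Python script; the robot and the scene stay as the last script left them, time stands still between calls to the robot, and variables do not carry over. Pictures are saved under pics/ and viewed, at most 10 in all, crops included, and the job is handed in when it is done.

```bash
mkdir -p pics
python3 - <<'E'
from cell import bot
import cv2,numpy as np,pickle
d={n:bot.snapshot(n) for n in("scene","side")}
pickle.dump(d,open("s0.pkl","wb"))
for n in d:
    cv2.imwrite(f"pics/{n}0.png",cv2.resize(d[n]["color"][:,:,::-1],(768,576)))
    print(n,d[n]["pose"].round(2).tolist(),d[n]["K"].round(1).tolist())
s=bot.read_state();print(s["t"],s["eef_rot"],s["contact_force"])
E
```

```text
scene [[0.78, 0.48, -0.4, 890.71], [0.62, -0.61, 0.49, -478.27], [-0.01, -0.63, -0.77, 845.31], [0.0, 0.0, 0.0, 1.0]] [[373.7, 0.0, 253.9], [0.0, 373.7, 197.1], [0.0, 0.0, 1.0]]
side [[0.67, -0.51, 0.53, -284.37], [-0.74, -0.45, 0.5, -788.04], [-0.02, -0.73, -0.68, 1160.88], [0.0, 0.0, 0.0, 1.0]] [[492.0, 0.0, 255.0], [0.0, 492.0, 189.9], [0.0, 0.0, 1.0]]
0.1 [ 7.07067777e-01  7.07145308e-01 -6.16919326e-04 -5.40116976e-04] [-0.11557849  0.04785341  0.54190239]
```

View pics/scene0.png

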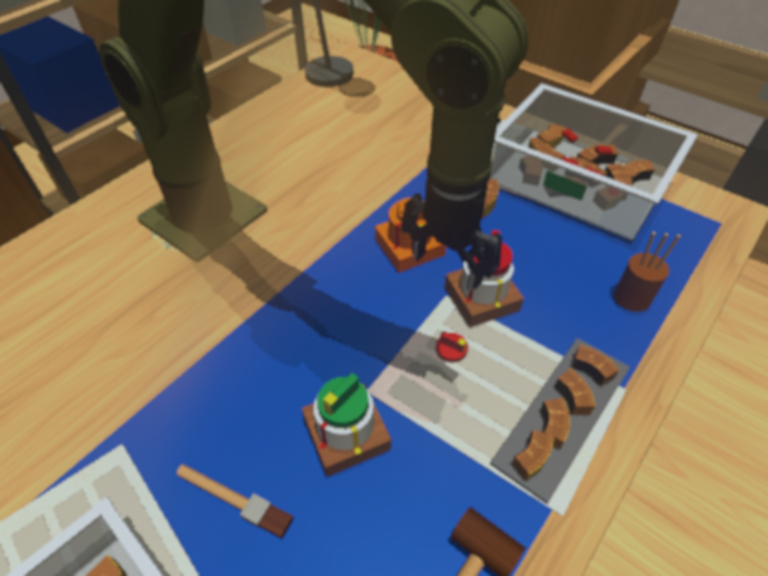

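View pics/side0.png

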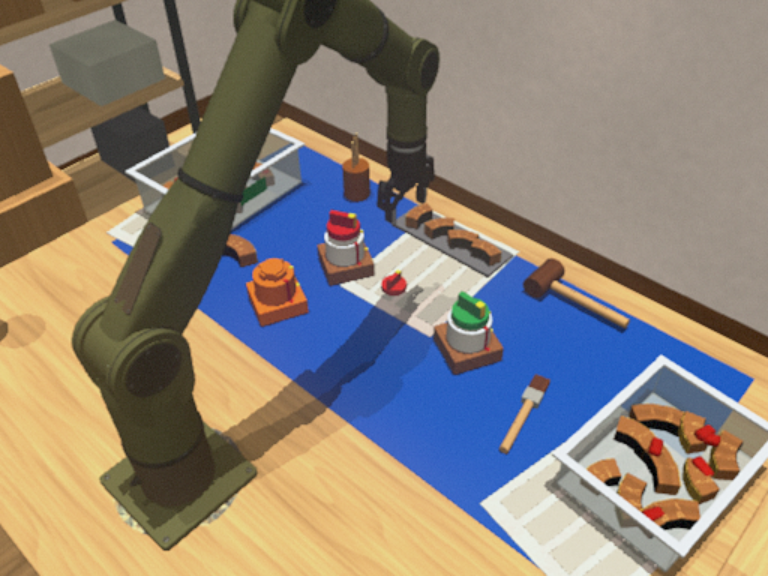

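Side view (768-wide): the red caps are the one on the white jar (343,225) and a small one lying on the bench (395,283). The orange jar (275,290) and the green-capped jar (468,320) are look-alikes. The target is the cap on the white jar, which is the larger cap, raised and resting on the neck. I'll confirm this with a crop and measure it.

```bash
cat > h.py <<'E'
import numpy as np,cv2
def cloud(s):
    d=s["depth"];v,u=np.mgrid[:d.shape[0],:d.shape[1]];K=s["K"]
    P=np.stack([(u-K[0,2])*d/K[0,0],(v-K[1,2])*d/K[1,1],d],-1)
    return P@s["pose"][:3,:3].T+s["pose"][:3,3]
def masks(s):
    h=cv2.cvtColor(s["color"],cv2.COLOR_RGB2HSV).astype(int);H,S,V=h[...,0],h[...,1],h[...,2]
    return ((H<6)|(H>172))&(S>150)&(V>80),(H>22)&(H<36)&(S>150)&(V>110)
def ray(s,u,v,z):
    K=s["K"];r=s["pose"][:3,:3]@np.array([(u-K[0,2])/K[0,0],(v-K[1,2])/K[1,1],1]);o=s["pose"][:3,3]
    return o+r*(z-o[2])/r[2]
E
python3 - <<'E'
import pickle;from h import *
d=pickle.load(open("s0.pkl","rb"))
for n,(x0,y0,x1,y1) in {"side":(200,130,262,195),"scene":(285,140,360,220)}.items():
    s=d[n];c=s["color"][y0:y1,x0:x1,::-1];cv2.imwrite(f"pics/c_{n}.png",cv2.resize(c,None,fx=6,fy=6,interpolation=cv2.INTER_CUBIC))
    P=cloud(s);R,Y=masks(s);w=np.zeros_like(R);w[y0:y1,x0:x1]=1
    p=P[R&w];p=p[(p[:,2]>115)&(p[:,2]<170)]
    print(n,"red",len(p),p.min(0).round(),p.max(0).round())
    for lo,hi in((117,133),(150,165)):
        q=p[(p[:,2]>lo)&(p[:,2]<hi)]
        if len(q)>3: print(lo,len(q),q.mean(0).round(),q.min(0).round(),q.max(0).round(),"circ",np.linalg.lstsq(np.c_[2*q[:,:2],np.ones(len(q))],(q[:,:2]**2).sum(1),rcond=None)[0].round(1)[:2])
    vv,uu=np.where(Y&w)
    print("Y",[(int(u),int(v),*P[v,u].round().astype(int).tolist()) for u,v in zip(uu,vv)])
E
python3 -c "
import cv2,numpy as np
a=cv2.imread('pics/c_side.png');b=cv2.imread('pics/c_scene.png');o=np.zeros((480,800,3),'u1')
b=cv2.resize(b,(400,427));o[:a.shape[0],:a.shape[1]]=a;o[:427,400:]=b;cv2.imwrite('pics/c1.png',o)"
```

```text
side red 210 [572. 139. 115.] [641. 207. 162.]
117 140 [596. 166. 126.] [572. 139. 117.] [641. 207. 133.] circ [604.5 170.4]
150 36 [604. 181. 156.] [593. 161. 150.] [613. 207. 162.] circ [606.8 182.2]
Y [(233, 143, 619, 161, 156), (234, 143, 618, 155, 159), (235, 143, 620, 152, 160), (236, 143, 627, 155, 154), (233, 144, 611, 152, 161), (234, 144, 612, 149, 161), (235, 144, 618, 150, 157), (240, 154, 645, 157, 95), (241, 154, 646, 153, 96), (244, 165, 656, 151, 42), (244, 166, 658, 152, 35)]
scene red 117 [593. 145. 116.] [649. 210. 157.]
117 111 [635. 182. 126.] [593. 145. 118.] [649. 210. 129.] circ [616.3 174.3]
150 5 [602. 199. 156.] [600. 198. 154.] [605. 201. 157.] circ [602.9 199.3]
Y [(332, 187, 645, 157, 94), (333, 187, 647, 159, 94), (333, 188, 649, 155, 95), (330, 201, 651, 153, 43), (331, 201, 652, 157, 40), (332, 201, 653, 161, 37), (330, 202, 651, 153, 39), (331, 202, 654, 153, 41), (332, 202, 656, 156, 39), (330, 203, 653, 150, 39), (331, 203, 655, 152, 39), (332, 203, 657, 154, 39), (333, 203, 660, 155, 39), (331, 204, 658, 147, 41), (332, 204, 660, 148, 42), (333, 204, 661, 153, 38)]
```

View pics/c1.png

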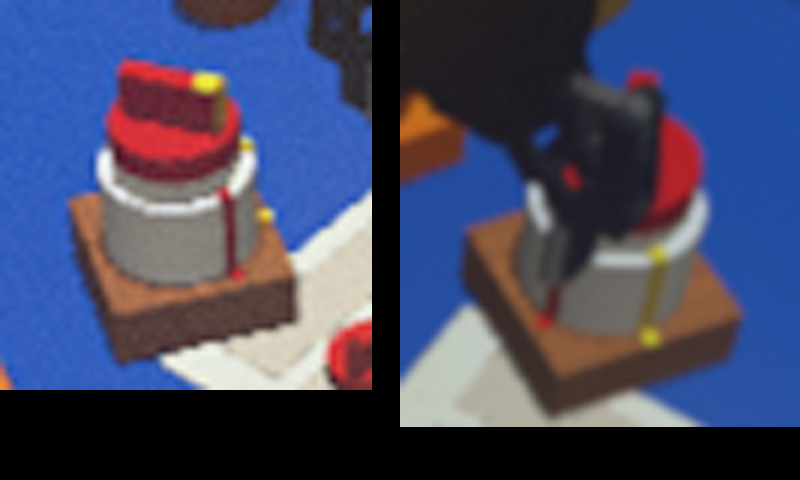

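The crop confirms it: the red cap rests high on the white jar with its tip yellow. The yellow line faces the scene camera and the red line is clockwise of it. Next I'll move above for a closer look with the wrist camera.

```bash
cat >> h.py <<'E'
from scipy.spatial.transform import Rotation as Ro
def ori(bar):  # bar direction deg -> tool-down quaternion, closing across the bar
    a=np.radians(bar+90);y=np.array([np.cos(a),np.sin(a),0]);z=np.array([0,0,-1.])
    return Ro.from_matrix(np.c_[np.cross(y,z),y,z]).as_quat()
E
python3 - <<'E'
from cell import bot;from h import *;import pickle
for b in (-15,-24,-68,-96,-103):
    q=bot.inverse_kinematics([609,174,205],ori(b));print(b,None if q is None else np.round(q,2))
bot.move_ptp([609,174,330],ori(-68))
s={n:bot.snapshot(n) for n in("wrist","side","scene")};pickle.dump(s,open("s1.pkl","wb"))
cv2.imwrite("pics/w1.png",cv2.resize(s["wrist"]["color"][:,:,::-1],(768,576)))
w=s["wrist"];P=cloud(w);R,Y=masks(w)
print(bot.read_state()["eef_pos"],w["pose"].round(2).tolist())
p=P[R];print(len(p),p.mean(0))
for m,c in((R,"R"),(Y,"Y")):
    n,l,st,ce=cv2.connectedComponentsWithStats(m.astype(np.uint8))
    for i in range(1,n):
        if st[i,4]>15: print(c,st[i].tolist(),ce[i].round(1),P[l==i].mean(0).round(1))
E
```

```text
-15 [-0.1   0.86 -0.48  1.62  0.51  0.8   0.52]
-24 [-0.12  0.85 -0.44  1.62  0.47  0.78  0.39]
-68 [-0.22  0.83 -0.25  1.62  0.28  0.73 -0.21]
-96 [-0.28  0.82 -0.13  1.63  0.15  0.71 -0.59]
-103 [-0.29  0.82 -0.1   1.63  0.12  0.7  -0.68]
[609.50183053 171.59844515 329.58924092] [[0.93, 0.36, 0.12, 577.76], [0.38, -0.88, -0.3, 250.09], [-0.0, 0.32, -0.95, 400.22], [0.0, 0.0, 0.0, 1.0]]
4674 [609.60739199 161.31578968 115.88404628]
R [78, 110, 9, 9, 52] [ 82.  114.2] [419.1 162.1  97.4]
R [222, 137, 73, 72, 3863] [258.1 172. ] [609.3 182.5 134.7]
R [219, 219, 36, 34, 745] [235.4 234.5] [628.   50.8  21.1]
Y [117, 101, 12, 12, 85] [122.4 106.3] [460.6 188.  107.6]
Y [143, 105, 11, 10, 62] [147.8 109.7] [464.1 181.8  42.1]
Y [251, 201, 15, 14, 198] [258.4 207.4] [619.2 158.2 160.7]
Y [243, 244, 9, 7, 50] [246.4 247.2] [648.1  46.3  38.1]
```

View pics/w1.png

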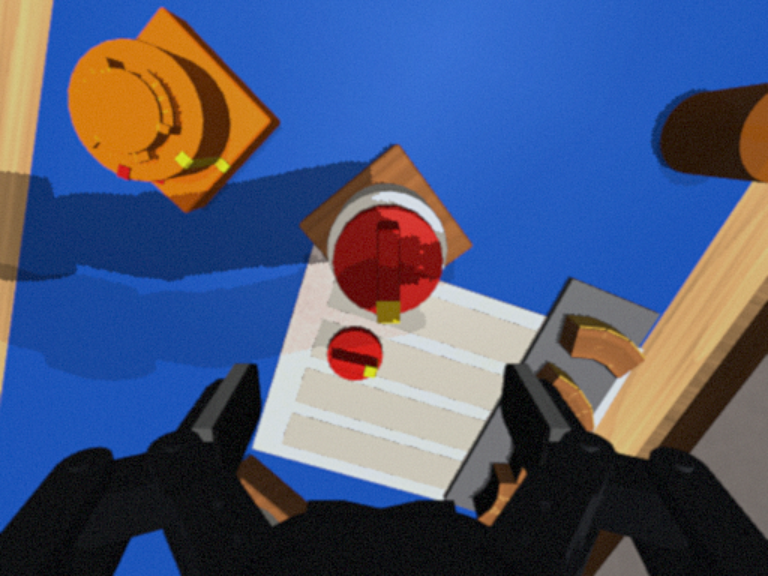

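Wrist view: the cap disc is at (388,258), with the bar vertical in the image (already aligned) and its yellow tip at (388,312). The small cap is at (355,353). The block corners are at (395,145), (300,225) and (472,243). Next I'll refine the bar axis, centre and line angle.

Run:
```python
from h import *;import pickle
s=pickle.load(open("s1.pkl","rb"))
w=s["wrist"]
c=[ray(w,u/1.5,v/1.5,40)[:2] for u,v in((395,145),(300,225),(472,243))]
print("block corners",np.round(c,1).tolist(),"centre",((c[1]+c[2])/2).round(1),"edges",np.degrees(np.arctan2(*(c[2]-c[0])[::-1])),np.degrees(np.arctan2(*(c[0]-c[1])[::-1])))
for n in s:
    P=cloud(s[n]);R,Y=masks(s[n]);near=np.hypot(P[...,0]-609,P[...,1]-174)<80
    q=P[(R|Y)&near&(P[...,2]>150)&(P[...,2]<168)]
    if len(q)>8:
        m=q.mean(0);e=np.linalg.eigh(np.cov(q[:,:2].T))[1][:,1];t=(q[:,:2]-m[:2])@e
        print(n,"bar",len(q),((m[:2]+e*(t.min()+t.max())/2)).round(1),np.degrees(np.arctan2(e[1],e[0])).round(1),"len",np.ptp(t))
    d=(R&near&(P[...,2]>120)&(P[...,2]<133)).astype(np.uint8)
    cn=max(cv2.findContours(d,0,2)[0],key=cv2.contourArea);hp=np.array([ray(w if n=="wrist" else s[n],*x[0],127)[:2] for x in cv2.convexHull(cn)],np.float32)
    print(n,"disc",cv2.minEnclosingCircle(hp))
    y=P[Y&near&(P[...,2]<110)&(P[...,2]>30)]
    print(n,"line",len(y),[y[k].mean(0).round(1).tolist() for k in(y[:,2]>80,y[:,2]<60) if k.any()])
```

```text
block corners [[590.1, 249.2], [539.4, 157.9], [683.9, 199.2]] centre [611.6 178.6] edges -28.051771785424222 60.994503991897496
wrist bar 939 [611.2 177.8] 112.1 len 58.938210781918244
wrist disc ((610.8023071289062, 178.30026245117188), 37.719032287597656)
wrist line 0 []
side bar 34 [605.7 174.9] 108.5 len 48.961561965315845
side disc ((605.9246215820312, 170.527587890625), 35.885047912597656)
side line 2 [[646.9, 153.4, 95.5], [651.1, 150.5, 40.3]]
scene bar 30 [609.3 184.3] 110.7 len 34.25713525946735
scene disc ((616.5277709960938, 172.5438232421875), 37.953025817871094)
scene line 13 [[647.5, 156.6, 94.8], [654.8, 152.2, 40.3]]
```

```bash
cat >> h.py <<'E'
def rep(bot,t=""):
    s=bot.read_state();a=Ro.from_quat(s["eef_rot"]).as_matrix()[:,1]
    print(t,round(s["t"],2),s["eef_pos"].round(1) if hasattr(s["eef_pos"],"round") else s["eef_pos"],"bar",round(np.degrees(np.arctan2(a[1],a[0]))-90,1),"F",np.round(s["contact_force"],1),"M",np.round(s["moment"],2),"op",round(s["opening"],3),"g",np.round(s["grasp_force"],1))
E
python3 - <<'E'
from cell import bot;from h import *
rep(bot,"start")
bot.move_ptp([611,177,260],ori(-68));bot.hold(.3);rep(bot,"above")
bot.line_to([611,177,204],100);bot.hold(.2);rep(bot,"down")
bot.set_gripper(0.0);bot.hold(.2);rep(bot,"grip")
E
```

```text
start 0.99 [609.5 171.6 329.6] bar -68.2 F [-1.   0.3 -0.3] M [-0.02  0.02 -0.01] op 0.997 g 0.0
above 1.68 [611.8 177.1 261.8] bar -68.0 F [-0.   0.6  0.2] M [ 0.02 -0.02 -0.02] op 1.003 g 0.0
down 2.58 [611.4 177.2 204.8] bar -68.0 F [ 0.6 -0.9  0. ] M [0.05 0.05 0.02] op 0.998 g 0.0
grip 3.43 [611.1 177.1 204.2] bar -68.0 F [ 0.  -0.   2.6] M [0.02 0.05 0.03] op 0.151 g 58.8
```

Run:
```python
from cell import bot;from h import *
for b in (-60,-52,-44,-36,-28.5):
    bot.move_ptp([611,177,204],ori(b));rep(bot)
bot.hold(.4);rep(bot,"end")
cv2.imwrite("pics/turn.png",cv2.resize(bot.snapshot("scene")["color"][110:230,265:395,::-1],None,fx=5,fy=5,interpolation=2))
```

```text
3.68 [611.2 177.1 204.2] bar -60.2 F [-0.7 -0.1  2.4] M [0.02 0.09 0.04] op 0.153 g 59.1
 3.93 [611.1 177.1 204.1] bar -52.3 F [-0.4  1.   3. ] M [-0.01  0.05  0.09] op 0.152 g 59.2
 4.18 [611.1 177.  204.1] bar -44.4 F [-0.6 -0.   3.2] M [ 0.05 -0.03  0.07] op 0.152 g 59.2
 4.43 [610.9 176.9 203.5] bar -36.4 F [-0.7  0.2 -0.7] M [ 0.11 -0.13  0.01] op 0.154 g 58.6
 4.68 [610.8 177.  203.6] bar -28.9 F [ 0.6  1.4 -1.5] M [ 0.13 -0.1  -0.04] op 0.151 g 58.6
end 5.08 [610.9 176.9 204. ] bar -28.6 F [-0.   0.3 -0.8] M [-0.   -0.05  0.01] op 0.148 g 58.6
```

View pics/turn.png

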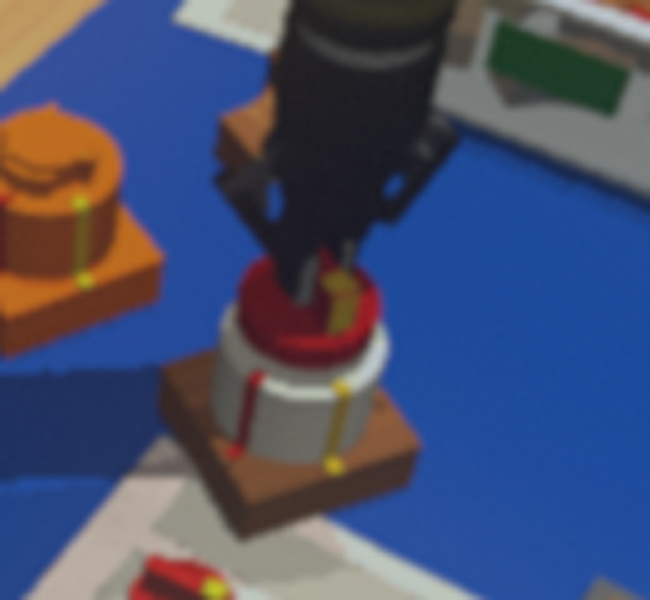

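The yellow tip at (342,280) points along the yellow line at (340,390). Fz fell from +3 N to −1 N near −36°, so the thread no longer carries the cap. I'll lower it with the fingers.

Run:
```python
from cell import bot;from h import *
for z in (201,198,196,194.5):
    bot.line_to([611,177,z],30);bot.hold(.1);rep(bot,z)
    if bot.read_state()["contact_force"][2]>12: break
```

```text
201 5.48 [611.  177.  200.9] bar -28.5 F [ 0.5  0.3 -1.7] M [0.07 0.02 0.01] op 0.15 g 58.6
198 5.83 [611.  177.  197.9] bar -28.5 F [ 0.4  1.2 -1.5] M [-0.   -0.02 -0.  ] op 0.151 g 58.6
196 6.18 [611. 177. 196.] bar -28.5 F [ 0.2  0.5 -1.8] M [ 0.03 -0.04  0.01] op 0.15 g 58.6
194.5 6.53 [611.2 177.1 194.7] bar -28.5 F [0.1 0.3 0.5] M [-0.01 -0.08 -0.02] op 0.151 g 58.7
```

Run:
```python
from cell import bot;from h import *
bot.set_gripper(0.3);bot.hold(.2);bot.set_gripper(0.0);rep(bot,"regrip")
for b in (-38,-48,-58,-68,-78,-88,-96,-100,-103,-105):
    bot.move_ptp([611,177,194.7],ori(b));rep(bot)
    s=bot.read_state()
    if abs(s["moment"][2])>1 or abs(s["contact_force"][2])>20: print("stop");break
bot.hold(.2);rep(bot,"end")
```

```text
regrip 7.27 [611.1 177.1 194.6] bar -28.5 F [ 0.4 -0.3  1.2] M [-0.05  0.07  0.02] op 0.145 g 59.2
 7.52 [610.9 177.1 194.7] bar -37.8 F [ 0.2  0.2 -1.3] M [ 0.    0.05 -0.02] op 0.154 g 59.1
 7.78 [610.9 177.1 194.6] bar -47.6 F [-0.6  0.4  0.3] M [ 0.07  0.01 -0.02] op 0.147 g 59.1
 8.03 [611.  177.  194.6] bar -57.5 F [-0.4  0.2  0. ] M [-0.01  0.   -0.01] op 0.152 g 59.1
 8.28 [611.  177.1 194.7] bar -67.5 F [0.8 1.3 0. ] M [ 0.05 -0.01 -0.03] op 0.149 g 59.2
 8.53 [611.1 177.  194.6] bar -77.5 F [1.  0.5 0. ] M [ 0.06 -0.08 -0.01] op 0.151 g 59.0
 8.78 [611.  177.1 194.7] bar -87.5 F [ 0.2 -0.5  0.7] M [ 0.04 -0.03 -0.04] op 0.149 g 59.1
 9.03 [611.  176.9 194.6] bar -95.5 F [0.1 0.2 0.8] M [ 0.14 -0.12 -0.02] op 0.148 g 59.0
 9.28 [611.1 177.  194.7] bar -99.7 F [-0.4  0.5 -0.8] M [ 0.1  -0.12  0.08] op 0.15 g 59.0
 9.53 [611.1 177.  194.6] bar -102.8 F [ 1.3  0.3 -1.2] M [ 0.08 -0.2  -0.02] op 0.154 g 59.0
 9.78 [611.  177.  194.6] bar -104.9 F [ 0.8  1.1 -1.2] M [ 0.13 -0.18  0.03] op 0.151 g 58.9
end 9.98 [611.  177.  194.7] bar -104.9 F [ 0.7  0.1 -0.9] M [ 0.15 -0.23 -0.01] op 0.15 g 58.9
```

Run:
```python
from cell import bot;from h import *
bot.set_gripper(0.6);bot.hold(.2);rep(bot,"open")
bot.line_to([611,177,290],120);bot.move_ptp([611,130,330],ori(-68));bot.hold(.2)
s={n:bot.snapshot(n) for n in("wrist","side")}
w=s["wrist"];P=cloud(w);R,Y=masks(w);near=np.hypot(P[...,0]-611,P[...,1]-177)<80
k=near&(P[...,2]>138)&(P[...,2]<160);q=P[(R|Y)&k];m=q.mean(0);e=np.linalg.eigh(np.cov(q[:,:2].T))[1][:,1]
print("bar",m.round(1),np.degrees(np.arctan2(e[1],e[0])),"tip",P[Y&k].mean(0).round(1))
a=cv2.resize(s["side"]["color"][130:195,195:262,::-1],(400,388),interpolation=2);b=cv2.resize(w["color"][:,:,::-1],(400,300))
o=np.zeros((388,800,3),np.uint8);o[:,:400]=a;o[:300,400:]=b;cv2.imwrite("pics/end.png",o)
```

```text
open 10.63 [611.  177.  194.7] bar -105.0 F [ 0.1  0.3 -0.6] M [ 0.04  0.08 -0.01] op 0.599 g 0.0
bar [610.3 178.7 148. ] 75.51212060707161 tip [604.5 155.8 148.7]
```

View pics/end.png

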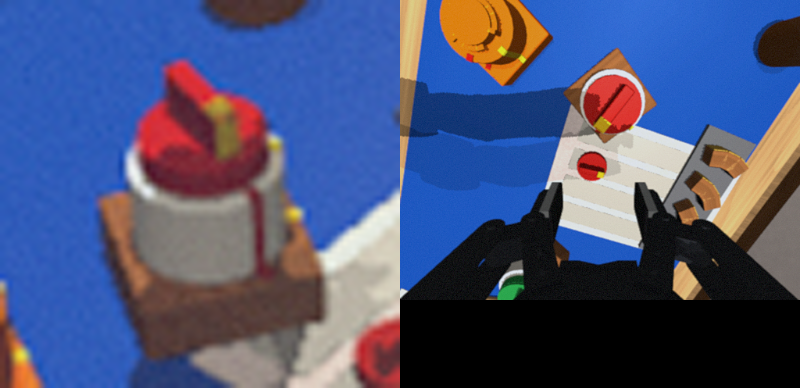

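The left view shows the cap seated low, with its tip at (222,110) slightly past the red line at (258,200). The bar top is at 148 mm (dropped) and the bar is about 76° clockwise of the yellow line.

```bash
python3 -c "
from cell import bot
print(bot.finish_job())"
```

```text
the job is handed in; nothing more can be done
None
```

The red cap was turned back to the yellow line, lowered 9.5 mm into the thread, turned forward to about 76° clockwise (just past the red line) and let go; the job is handed in, and no verdict came back.

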